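# Slide the drip tray home under the draining rack

## Task

Slide the square metal drip tray with the upright black grip in under the low draining rack, its grip towards you, squarely between the rack's runners, until it meets the stop bar at the back, and let go. The two glasses stay standing on the rack where they are.

Things in the scene. Friction and masses are not known exactly. Their poses are not given: they have to be found in the camera images.
- drip_tray: Loose square steel drip tray, about 0.25 kg: pan 150 x 150 mm with a 14 mm high rim and low ribs. Origin: centre of its underside. The black grip stands on its -x edge; +x is the edge that goes under the rack first; z up. Not the longer soap tray nor the small tray with a round knob.
- tray_grip (a point): Middle of the top of the tray's upright black grip, which stands 87 mm from the tray's centre on its -x side, just outside the rim. The grip is a block 24 mm wide (along the tray's y), 16 mm thick (along its x), its top 56 mm above the worktop, free to hold from 14 mm up; pinch it across its 24 mm width from above.
- drain_rack: Fixed low steel-wire rack, 138 mm deep (x), 196 mm wide (y), top 48 mm, 40 mm clear below. Origin: on the worktop under its centre. Open on its -x side, towards the robot. A runner rod lies along each side, 180 mm apart inside (15 mm to spare each side of the tray); a low stop bar crosses its back, near face at x = +57 mm.
- glass_left: Clear drinking glass 80 mm across and 91 mm high standing on the rack at its left, loose; origin at the centre of its base.
- glass_right: The same kind of glass, standing on the rack at its right; origin at the centre of its base.
- tray_home (a point): Fixed point of the rack, on the worktop at x = -18 mm, y = 0 of the rack: the tray's centre lies here when the tray is home against the stop bar, its axes parallel to the rack's; the grip's middle then stands 36 mm before the rack's front edge.

How it is judged (in metres and radians):
At the end, for the whole second after the job is handed in: The drip tray lies flat and at rest on the worktop under the rack, grip towards the robot, within 18 mm of touching the stop bar, within 18 mm of the middle between the runners and within 10 degrees of square; both glasses stand upright on the rack within 25 mm of where they stood (x of drip_tray in the frame of drain_rack between -0.036 and -0.01 m and y of drip_tray in the frame of drain_rack between -0.018 and 0.018 m and x of tray_grip in the frame of drain_rack below -0.08 m and angle between the x axis of drip_tray and the x axis of drain_rack, either way round below 0.18 rad and angle between drip_tray's own z axis and vertical below 0.06 rad and height (world z) of drip_tray below 0.008 m and linear speed of drip_tray below 0.02 m/s and angle between each of glass_left, glass_right's own z axis and vertical below 0.15 rad and distance of each of glass_left, glass_right from where it was at the start of the episode below 0.025 m).
It fails at once if a glass on the rack is tipped over or pushed off (angle between any of glass_left, glass_right's own z axis and vertical above 0.6 rad).
It also fails if it takes over 43 s, if anything falls off the work surface, if the arm or the gripper's body presses on something with over 40 N, if the wrist force passes 120 N, or if a joint passes its speed limit or range.

## Robot

A 6-joint arm with a two-finger parallel gripper is mounted at the origin on a cart in front of the work surface, level with it; the furniture and walls round the work are solid. World frame = base frame: x ahead of the robot, y to its left, z up, the work surface at z = 0. Lengths are in mm, angles in degrees, forces in N, time in s.
With the tool pointing down it reaches from about 350 to 950 mm from the base axis. Payload 17.4 kg.
Tool frame: the origin (TCP) lies midway between the tips of the shut fingers; the grasp point (between the pads) lies 19 mm behind it; z points along the fingers, y is the direction in which the jaws open and shut (so a half turn about z gives the same grasp; the last joint's range is limited). The gripper opens to 93 mm and grips with 3 to 60 N. Pads are 15 mm wide; open, the fingers measure 128 mm over their backs; the gripper's body (75 mm by 188 mm) begins 65 mm behind the grasp point.
Start: joints at [65.214, 6.646, 82.598, -0, 90.757, -2.166], TCP at [259.629, 623.077, 218.646] pointing down, gripper open.
Joint ranges: [-162.19, 162.19], [-47.58, 125.68], [4.15, 143.07], [-65.23, 245.23], [0.69, 171.88], [-170.13, 170.13]. Speed limits (degrees/s): [108.29, 108.29, 127.2, 180, 180, 180].

## Interface

Orientations are given as a 3x3 rotation matrix whose columns are the frame's x, y, z axes.
In Python, from rig import r gives the robot as it stands.
- The arm moves only by the tool arm_command, never from a script. Its argument "targets" is a list of rows, each a list of 3 entries, a list of its own where there are three numbers: the shift along the tool's x, y, z scaled (see below), then the turn about the tool's z scaled (see below), then the opening in per cent of the stroke, from 0 (shut) to 100 (fully open). In form: [[[dx, dy, dz], turn, jaw], ...]. A call has 1 to 12 rows; each row shifts and turns the pose as measured when the row begins, along the tool's axes as they then stand; what a row does not reach is not made up. The controller multiplies each number of a shift by 150 mm and each number of a turn by pi/2 rad. A row lasts 1/8 s, in which the tool goes at most 62.5 mm and 10.7 degrees, less where a joint would pass 70% of its speed; a pose out of reach is approached as far as the arm can. A call with a number of a shift or a turn outside -1 to 1 is refused whole. A call with a gripper value outside its range is refused whole. The fingers move at their own pace and stop on an object; "squeeze" is the grip in N (left out, the last holds). Time passes only in rows, so rows that do not move let the fingers close. It gives the time, the measured TCP pose, the force and the opening at its end, in the units of the state.
- r.get_obs(): the state, without advancing time (a new reading comes with each control period).
- r.snapshot(name): name is "scene" or "side" or "wrist"; returns (picture, depth): 384x512x3 uint8, blue, green, red; 384x512 float32, mm along the optical axis (not along the pixel's ray), 0 where there is no reading.
- r.camera_model(name): a dict with "fx", "fy", "cx", "cy" (pixels), "k1" (the pictures are not rectified: a ray, as slopes to the right and down, at radius r is drawn at 1 + k1 r^2 times it, then the intrinsics apply), "T" (4x4, takes a point from camera to world coordinates). Camera axes: x right, y down, z forward; pixel columns grow to the right and rows downward; lengths in mm; the calibration is good to about 2 mm. A picture is of the moment at which its call begins: read the wrist's pose just before it. camera_model takes no time and is no camera call; for the wrist camera it gives the pose at the moment of the call.
- r.sign_off(): hands the job in, once; it reports no verdict.
Trained networks look in the newest picture that a camera, given by its name, has taken for a name from the list of things; names that differ only in an ending like _2 or _b are one class to them, and where a whole thing is asked for, a point or a joint stands for the part that bears it (a point fixed in the world has none). Each returns a list of dicts, best first, with "conf" (0 to 1); they miss things now and then, are a little off and sometimes report something else, mostly with a low value. They report only what shows in the picture. A call takes as long as a camera call.
- r.boxes_of(camera, name): "box" ([left, top, width, height] in pixels, round what is visible of it).
- r.trace(camera, name): "mask" (384x512 bool, what is visible of it) and "box" ([left, top, width, height] in pixels, round what is visible of it).
The state is a dict: "time": time; "joint_pos": joint angles; "dq": joint speeds; "joint_torque": joint torques, N m; "ee_pos": TCP position; "ee_rot": TCP orientation; "force": force on the tool from outside, world axes, zero at the start; "torque": the same for the moment, N m; "width": finger opening in mm.
Only numpy, scipy, OpenCV 4.12 (cv2) and the standard library are available. Lean on these libraries where they do the work, as an engineer would, in place of code of your own. Each camera call takes 0.05 s, during which the arm holds its last target. There are 200 camera calls.

## Working session

There is one attempt and no reset: what is moved stays moved. The work goes in short steps, Python scripts to look and compute and a tool call to move; the robot and the scene stay as the last step left them, time stands still between calls to the robot, and variables do not carry over. Pictures are saved under pics/ and viewed, about 8 in all and at most 12, crops included, and the job is handed in when it is done.

Besides the shell and the picture viewer there is one more tool, called after "Emit:" in YAML: its name, and indented under it one key for each argument. arm_command: Moves the arm, as the interface text tells. Its arguments: {"type":"object","properties":{"targets":{"type":"array","items":{"type":"array"}},"squeeze":{"type":"number"}},"required":["targets"]}

```bash
mkdir -p pics; cat > h.py <<'E'
import numpy as np, cv2
from rig import r
def pts(cam,depth,mask,T=None):
    m=r.camera_model(cam); v,u=np.nonzero(mask&(depth>0)); z=depth[v,u]
    K=np.array([[m['fx'],0,m['cx']],[0,m['fy'],m['cy']],[0,0,1.]])
    n=cv2.undistortPoints(np.c_[u,v].astype(np.float64)[:,None],K,np.array([m['k1'],0,0,0.]))[:,0]
    p=np.c_[n*z[:,None],z]; T=np.array(m['T'] if T is None else T)
    return p@T[:3,:3].T+T[:3,3]
E
python3 - <<'E'
from h import *
ims=[]
for c in ["scene","side"]:
    im,d=r.snapshot(c); ims.append(im.copy())
    np.save(f"pics/{c}0.npy",d)
    for n in ["drip_tray","tray_grip","drain_rack","glass_left"]:
        for o in r.trace(c,n)[:3]:
            p=pts(c,d,o['mask'])
            print(c,n,round(o['conf'],2),np.round(o['box']),len(p), np.round(np.median(p,0)) if len(p) else '',np.round(np.percentile(p,[2,98],axis=0)).tolist() if len(p) else '')
    cv2.imwrite(f"pics/{c}0.png",cv2.resize(im,(800,600)))
print(r.get_obs()['time'],r.get_obs()['ee_rot'])
E
```

```text
scene drip_tray 0.63 [298. 233.  66.  49.] 2487 [ 475. -265.    4.] [[384.0, -335.0, 0.0], [557.0, -184.0, 52.0]]
scene tray_grip 0.94 [297. 234.  69.  53.] 2421 [ 475. -265.    4.] [[384.0, -335.0, 1.0], [555.0, -185.0, 53.0]]
scene drain_rack 0.93 [248. 170.  70.  37.] 642 [701. -55.  31.] [[646.0, -112.0, -1.0], [812.0, 99.0, 51.0]]
scene glass_left 0.75 [261. 144.  26.  34.] 748 [709.  28. 107.] [[695.0, 1.0, 53.0], [758.0, 67.0, 142.0]]
side drip_tray 0.61 [242. 241. 100.  56.] 3149 [ 475. -274.    5.] [[384.0, -342.0, 2.0], [556.0, -184.0, 52.0]]
side tray_grip 0.75 [241. 240.  99.  58.] 3232 [ 475. -273.    5.] [[384.0, -342.0, 1.0], [556.0, -182.0, 52.0]]
side drain_rack 0.87 [279. 183.  80.  41.] 1079 [695. -26.  41.] [[648.0, -116.0, 1.0], [791.0, 141.0, 51.0]]
side glass_left 0.74 [297. 147.  24.  41.] 826 [714.  13. 105.] [[697.0, -2.0, 53.0], [755.0, 59.0, 142.0]]
0.5 [[-9.23071907e-01  3.84627423e-01 -2.26640897e-05]
 [ 3.84627424e-01  9.23071906e-01 -2.30025322e-05]
 [ 1.20731798e-05 -2.99502217e-05 -9.99999999e-01]]
```

View pics/scene0.png

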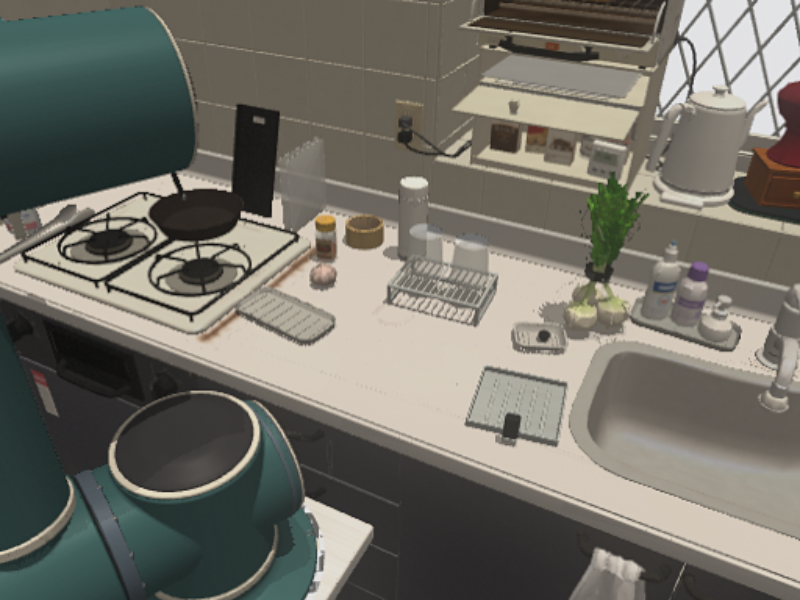

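View pics/side0.png

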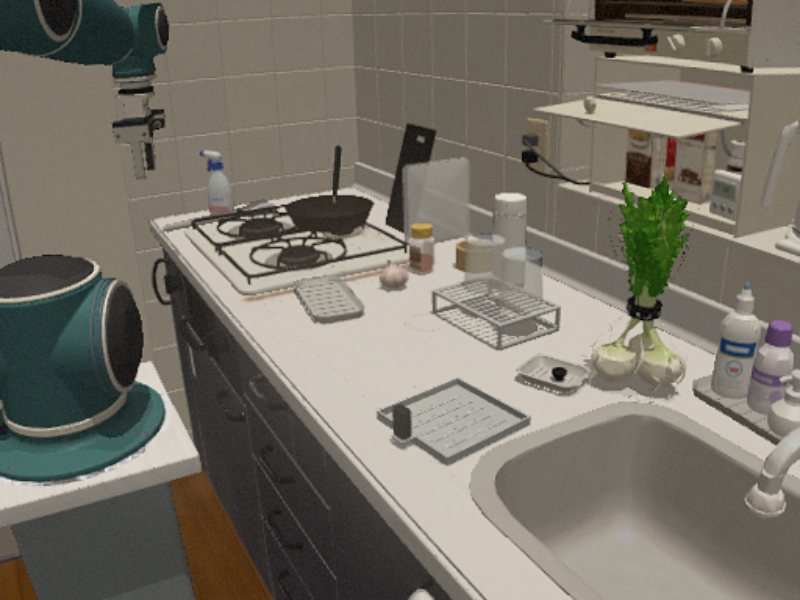

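```bash
cat > m.py <<'E'
from h import *
def rect(p):
    (c,s,a)=cv2.minAreaRect(p[:,:2].astype(np.float32)); return np.round(c,1),np.round(s,1),round(a,1)
if __name__=="__main__":
  for c in ["scene","side"]:
    im,d=r.snapshot(c); P=pts(c,d,np.ones(d.shape,bool))
    # tray
    n=lambda lo,hi:(P[:,0]>lo[0])&(P[:,0]<hi[0])&(P[:,1]>lo[1])&(P[:,1]<hi[1])&(P[:,2]>lo[2])&(P[:,2]<hi[2])
    g=P[n((360,-360,25),(600,-150,58))]; print(c,"grip",np.round(g.mean(0),1),rect(g),np.round(np.percentile(g,[1,99],axis=0)).tolist())
    t=P[n((360,-360,9),(600,-150,17))]; print("rim",rect(t),len(t))
    gt=P[n((360,-360,50),(600,-150,62))]; print("griptop",rect(gt),len(gt))
    k=P[n((630,-140,43),(830,140,51))]; print("rack top",len(k),rect(k),np.round(np.percentile(k,[1,99],axis=0)).tolist())
    gl=P[n((640,-130,65),(830,160,150))]; print("glass",len(gl),np.round(np.percentile(gl,[1,50,99],axis=0)).tolist())
    for nm in ["drip_tray","drain_rack"]:
      o=r.trace(c,nm)[0]; q=pts(c,d,o['mask']); 
      if nm=="drip_tray": q=q[(q[:,2]<20)]
      else: q=q[(q[:,2]>42)&(q[:,2]<54)]
      print(nm,rect(q),len(q))
    for o in r.trace(c,"glass_left")+r.trace(c,"glass_right"):
      q=pts(c,d,o['mask']); q=q[(q[:,2]>58)&(q[:,2]<150)]
      from scipy.optimize import least_squares
      f=least_squares(lambda x:np.hypot(q[:,0]-x[0],q[:,1]-x[1])-40,[750,np.median(q[:,1])],loss='soft_l1'); print("glass",o['conf'],np.round(f.x),f.cost/len(q))
    # bird's-eye map
    H=np.zeros((600,500,3),np.uint8); b=im.reshape(-1,3); v=np.nonzero((np.ones(d.shape,bool)&(d>0)).ravel())[0]
    o=np.argsort(P[:,2]); 
    o=o[P[o,2]<56]
    X=(560-(P[o,0]-340)).astype(int)-0; Y=(200-P[o,1]).astype(int)+0
    ok=(X>=0)&(X<598)&(Y>=0)&(Y<498)
    for dx in (0,1):
      for dy in (0,1): H[X[ok]+dx,Y[ok]+dy]=b[v[o[ok]]]
    cv2.imwrite(f"pics/top_{c}.png",H)
  a,b=[cv2.imread(f"pics/top_{c}.png") for c in("scene","side")]
  cv2.imwrite("pics/top.png",cv2.resize(np.hstack([a,b]),(800,480)))
E
python3 m.py
```

```text
scene grip [ 386.1 -274.9   44.5] (array([ 389.4, -274.1]), array([18.4, 23.3]), 6.1) [[381.0, -286.0, 26.0], [399.0, -263.0, 58.0]]
rim (array([ 467.8, -261.7]), array([175.4, 150.1]), 8.7) 338
griptop (array([ 389.2, -273.1]), array([18.6, 21.8]), 18.8) 57
rack top 423 (array([737.9,  11.9]), array([182.4, 244.5]), 2.6) [[646.0, -113.0, 43.0], [820.0, 130.0, 51.0]]
glass 1577 [[697.0, -96.0, 66.0], [718.0, 8.0, 115.0], [828.0, 143.0, 146.0]]
drip_tray (array([ 477.4, -258.7]), array([194.5, 154.9]), 9.2) 2318
drain_rack (array([714.4, -14.6]), array([132.3, 194.3]), 4.9) 195
glass 0.65 [740.  41.] 4.999196873323222
glass 0.69 [746. -58.] 5.047594967988753
side grip [ 388.4 -281.6   43.2] (array([ 390.5, -276.5]), array([17.6, 25.3]), 10.0) [[382.0, -289.0, 25.0], [400.0, -268.0, 58.0]]
rim (array([ 466. , -263.8]), array([173.5, 153.5]), 8.1) 632
griptop (array([ 389.8, -275.9]), array([16. , 24.4]), 13.6) 74
rack top 540 (array([718.7, -16.5]), array([138.4, 199.2]), 3.9) [[647.0, -115.0, 44.0], [790.0, 78.0, 51.0]]
glass 1835 [[698.0, -100.0, 66.0], [722.0, -45.0, 115.0], [828.0, 124.0, 144.0]]
drip_tray (array([ 464.4, -255.7]), array([172.4, 169.7]), 8.0) 2786
drain_rack (array([718.3, -16.6]), array([137.9, 198.8]), 3.6) 533
glass 0.74 [739.  40.] 5.00916030567459
glass 0.77 [743. -58.] 4.030058727152021
```

View pics/top.png

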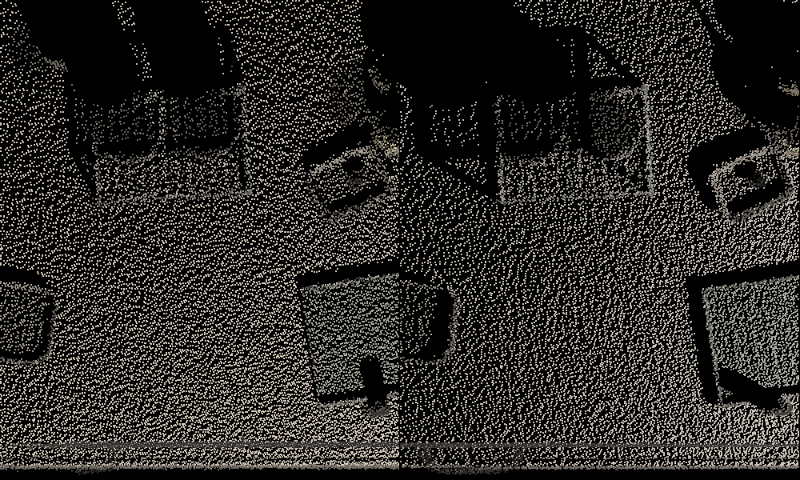

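Emit:
arm_command:
  targets:
    - [[-0.3,-0.26,0],0,100]
    - [[-0.3,-0.26,0],0,100]
    - [[-0.3,-0.26,0],0,100]
    - [[-0.3,-0.26,0],0,100]
    - [[-0.3,-0.26,0],0,100]
    - [[-0.3,-0.26,0],0,100]
    - [[-0.13,-0.36,0],0,100]
    - [[-0.13,-0.36,0],0,100]
    - [[-0.13,-0.36,0],0,100]
    - [[-0.13,-0.36,0],0,100]
    - [[-0.13,-0.36,0],0,100]
    - [[-0.13,-0.36,0],0,100]

```text
time: 2.5
ee_pos: [405.4, -58.1, 219.1]
ee_rot: [[-0.926, 0.378, 0.005], [0.378, 0.926, -0.001], [-0.005, 0.001, -1.0]]
force: [1.0, 0.3, -0.2]
width: 93.0
```

Emit:
arm_command:
  targets:
    - [[-0.13,-0.36,0],0,100]
    - [[-0.13,-0.36,0],0,100]
    - [[-0.13,-0.36,0],0,100]
    - [[0,0,0],0.11,100]
    - [[0,0,0],0.11,100]
    - [[0,0,0],0.11,100]
    - [[0,0,0],0.11,100]
    - [[0,0,0],0.11,100]
    - [[0,0,0],0.11,100]
    - [[0,0,0],0.11,100]
    - [[0,0,0],0.11,100]
    - [[0,0,0],0.11,100]

```text
time: 4.0
ee_pos: [394.9, -240.5, 220.8]
ee_rot: [[0.415, 0.91, 0.009], [0.91, -0.415, -0.003], [0.001, 0.009, -1.0]]
force: [0.1, -0.3, -0.2]
width: 93.2
```

Emit:
arm_command:
  targets:
    - [[0,0,0],0.11,100]
    - [[0,0,0],0.11,100]
    - [[0,0,0],0.11,100]
    - [[0,0,0],0.11,100]
    - [[0,0,0],0.11,100]
    - [[0,0,0],0.1,100]
    - [[0,0,0],0,100]

```text
time: 4.88
ee_pos: [394.8, -240.4, 221.7]
ee_rot: [[0.996, 0.087, 0.01], [0.087, -0.996, -0.004], [0.01, 0.005, -1.0]]
force: [-0.5, -1.1, 0.5]
width: 93.1
```

```bash
python3 - <<'E'
from m import *
o=r.get_obs(); print(np.round(o['ee_pos'],1),np.round(o['ee_rot'],3).tolist(),o['time'])
T=r.camera_model("wrist")['T']; im,d=r.snapshot("wrist")
cv2.imwrite("pics/w1.png",im); P=pts("wrist",d,np.ones(d.shape,bool),T)
B=(P[:,0]>360)&(P[:,0]<600)&(P[:,1]>-370)&(P[:,1]<-150)
for lo,hi in((9,18),(30,60),(52,60)):
  q=P[B&(P[:,2]>lo)&(P[:,2]<hi)]; print(lo,len(q),rect(q) if len(q)>5 else '')
for t in r.trace("wrist","drip_tray")[:2]:
  q=pts("wrist",d,t['mask'],T); print(t['conf'],rect(q[q[:,2]<20]))
E
```

```text
[ 394.8 -240.4  221.7] [[0.996, 0.087, 0.01], [0.087, -0.996, -0.004], [0.01, 0.005, -1.0]] 4.875
9 1540 (array([ 466.4, -262.8]), array([171.2, 150.9]), 9.0)
30 322 (array([ 390.6, -274.2]), array([16.2, 23.9]), 12.8)
52 235 (array([ 390.6, -274.5]), array([16. , 23.3]), 12.8)
0.83 (array([ 474. , -261.6]), array([160.7, 150.8]), 9.1)
```

View pics/w1.png

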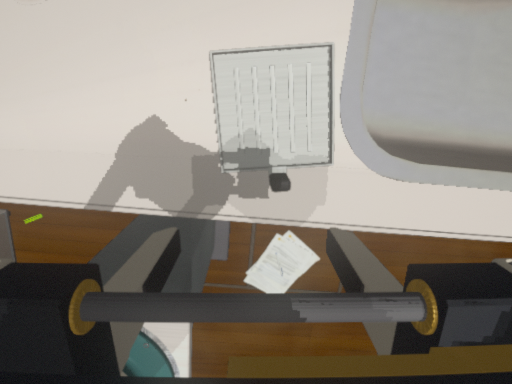

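Emit:
arm_command:
  targets:
    - [[-0.055,0.223,0],0,100]
    - [[0,0,0.3],-0.045,100]
    - [[0,0,0.4],0,100]
    - [[0,0,0.2],0,100]
    - [[0,0,0],0,100]

```text
time: 5.6
ee_pos: [391.2, -276.4, 84.3]
ee_rot: [[0.984, 0.179, 0.012], [0.179, -0.984, -0.005], [0.011, 0.007, -1.0]]
force: [-0.1, 0.8, -0.1]
width: 93.1
```

Emit:
arm_command:
  targets:
    - [[0,-0.012,0.25],0.013,100]
    - [[0,0,0.19],0,100]
    - [[0,0,0],0,100]

```text
time: 5.98
ee_pos: [393.8, -276.5, 22.1]
ee_rot: [[0.986, 0.164, 0.017], [0.164, -0.986, -0.009], [0.015, 0.011, -1.0]]
force: [0.3, -0.5, -0.4]
width: 92.7
```

Emit:
arm_command:
  targets:
    - [[-0.021,-0.013,0.02],0,100]
    - [[0,0,0],0,100]
    - [[0,0,0],0,30]
    - [[0,0,0],0,15]
    - [[0,0,0],0,15]
    - [[0,0,0],0,15]
    - [[0,0,0],0,15]
    - [[0,0,0],0,15]
  squeeze: 25

```text
time: 6.98
ee_pos: [392.2, -276.6, 24.5]
ee_rot: [[0.986, 0.166, 0.022], [0.166, -0.986, -0.013], [0.019, 0.016, -1.0]]
force: [-0.0, -0.7, -0.1]
width: 37.6
```

Emit:
arm_command:
  targets:
    - [[0,0,0.02],0,10]
    - [[0,0,0],0,10]
    - [[0,0,0],0,10]

```text
time: 7.35
ee_pos: [392.3, -276.4, 21.3]
ee_rot: [[0.986, 0.166, 0.021], [0.166, -0.986, -0.012], [0.019, 0.015, -1.0]]
force: [0.8, 0.4, 2.9]
width: 24.0
```

Emit:
arm_command:
  targets:
    - [[0.05,-0.1,0],0,10]
    - [[0.093,-0.19,0],0,10]
    - [[0.093,-0.19,0],0,10]
    - [[0.093,-0.19,0],0,10]
    - [[0.093,-0.19,0],0,10]

```text
time: 7.98
ee_pos: [435.1, -136.5, 21.8]
ee_rot: [[0.987, 0.161, 0.024], [0.162, -0.987, -0.016], [0.021, 0.02, -1.0]]
force: [-0.9, -2.8, 2.7]
width: 24.1
```

Emit:
arm_command:
  targets:
    - [[0.08,-0.2,0],0,10]
    - [[0.08,-0.2,0],0.02,10]
    - [[0.08,-0.16,0],0.02,10]
    - [[0,-0.04,0],0.02,10]
    - [[0,0,0],0,10]

```text
time: 8.6
ee_pos: [458.5, -36.1, 22.0]
ee_rot: [[0.997, 0.069, 0.027], [0.069, -0.997, -0.019], [0.026, 0.021, -0.999]]
force: [0.0, -1.5, 0.3]
width: 24.1
```

```bash
cat > c.py <<'E'
from m import *
o=r.get_obs(); print(np.round(o['ee_pos'],1),np.round(o['ee_rot'],3).tolist(),o['time'],o['force'])
C=np.array([718.5,-16.5]); a=np.radians(3.8); R=np.array([[np.cos(a),-np.sin(a)],[np.sin(a),np.cos(a)]])
print("tcp in rack",(o['ee_pos'][:2]-C)@R, "tool yaw-rack", np.degrees(np.arctan2(o['ee_rot'][1][0],o['ee_rot'][0][0]))-3.8)
for c in("scene","side","wrist"):
  T=r.camera_model(c)['T']; im,d=r.snapshot(c); cv2.imwrite(f"pics/{c}_c{o['time']:.2f}.png",im)
  P=pts(c,d,np.ones(d.shape,bool),T)
  for t in r.trace(c,"drip_tray")[:1]:
    q=pts(c,d,t['mask'],T); w=q.copy(); w[:,:2]=(q[:,:2]-C)@R
    w=w[(w[:,2]<18)&(w[:,2]>-5)]; print(c,t['conf'],len(w),"rect in rack",rect(w), "pc",np.round(np.percentile(w,[1,99],axis=0)).tolist())
  for t in r.trace(c,"drain_rack")[:1]:
    q=pts(c,d,t['mask'],T);q=q[(q[:,2]>42)&(q[:,2]<54)]
    if len(q)>5: print(c,"rack",t['conf'],len(q),rect(q))
E
python3 c.py
```

```text
[458.5 -36.1  22. ] [[0.997, 0.069, 0.027], [0.069, -0.997, -0.019], [0.026, 0.021, -0.999]] 8.6 [ 0.03076619 -1.47966783  0.25814849]
tcp in rack [-260.69047741   -2.35023381] tool yaw-rack 0.17823013535124632
scene 0.88 871 rect in rack (array([-172.7,    2.6]), array([199.3, 157.7]), 0.2) pc [[-269.0, -76.0, -0.0], [-100.0, 73.0, 17.0]]
scene rack 0.82 175 (array([717.9, -42. ]), array([138.8, 138.3]), 2.8)
side 0.75 1553 rect in rack (array([-184.7,   -3.6]), array([158.8, 174.1]), 89.0) pc [[-261.0, -81.0, 4.0], [-100.0, 72.0, 18.0]]
side rack 0.97 364 (array([718.6, -17.4]), array([136.5, 193.7]), 3.5)
wrist 0.66 56059 rect in rack (array([-211.8,   -3.6]), array([186.6, 163.1]), 0.2) pc [[-250.0, -76.0, 2.0], [-120.0, 70.0, 16.0]]
```

Emit:
arm_command:
  targets:
    - [[0.1,-0.01,0.004],0,10]
    - [[0.16,-0.006,0.005],0,10]
    - [[0.16,0,0.005],0,10]
    - [[0.16,0,0.005],0,10]
    - [[0.16,0,0.005],0,10]

```text
time: 9.68
ee_pos: [570.0, -27.9, 21.0]
ee_rot: [[0.997, 0.068, 0.021], [0.068, -0.997, -0.02], [0.019, 0.021, -1.0]]
force: [-8.0, -0.6, 7.9]
width: 24.4
```

```bash
python3 c.py; ls pics
```

```text
[570.  -27.9  21. ] [[0.997, 0.068, 0.021], [0.068, -0.997, -0.02], [0.019, 0.021, -1.0]] 9.675 [-7.99522709 -0.62786626  7.87357989]
tcp in rack [-148.97388982   -1.48179252] tool yaw-rack 0.11662285858806198
scene0.npy
scene0.png
scene_c8.60.png
scene_c9.68.png
side0.npy
side0.png
side_c8.60.png
top.png
top_scene.png
top_side.png
w1.png
wrist_c8.60.pngTraceback (most recent call last):
  File "c.py", line 10, in <module>
    w=w[(w[:,2]<18)&(w[:,2]>-5)]; print(c,t['conf'],len(w),"rect in rack",rect(w), "pc",np.round(np.percentile(w,[1,99],axis=0)).tolist())
                                                                                                 ~~~~~~~~~~~~~^^^^^^^^^^^^^^^^^
    return _quantile_unchecked(
        a, q, axis, out, overwrite_input, method, keepdims, weights)
    return _ureduce(a,
                    func=_quantile_ureduce_func,
    ...<5 lines>...
                    overwrite_input=overwrite_input,
                    method=method)
    r = func(a, **kwargs)
    result = _quantile(arr,
                       quantiles=q,
    ...<2 lines>...
                       out=out,
                       weights=wgt)
    slices_having_nans = np.isnan(arr[-1, ...])
                                  ~~~^^^^^^^^^
IndexError: index -1 is out of bounds for axis 0 with size 0
```

```bash
python3 - <<'E'
from h import *
im,_=r.snapshot("side"); a=cv2.resize(im[120:260,210:400],None,fx=4,fy=4,interpolation=2); cv2.imwrite("pics/s2.png",a)
E
```

```text
(no output)
```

View pics/s2.png

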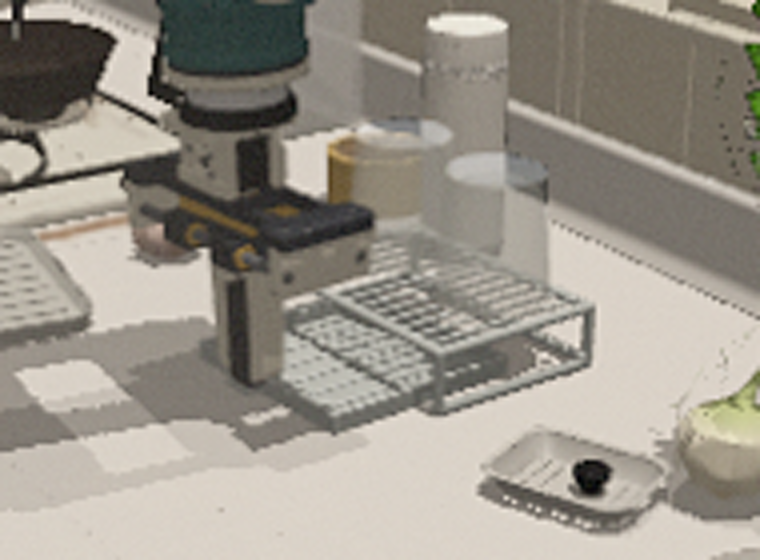

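The tray is entering squarely (its front under the rack, glasses untouched); about 44 mm remain.

Emit:
arm_command:
  targets:
    - [[0.1,0,0],0,10]
    - [[0.1,0,0],0,10]
    - [[0.06,0,0],0,10]

```text
time: 10.2
ee_pos: [611.1, -25.4, 21.6]
ee_rot: [[0.997, 0.068, 0.021], [0.068, -0.997, -0.02], [0.02, 0.021, -1.0]]
force: [-3.2, -0.2, 2.1]
width: 24.1
```

Emit:
arm_command:
  targets:
    - [[0.015,0,0],0,10]
    - [[0.015,0,0],0,10]

```text
time: 10.45
ee_pos: [615.1, -25.1, 21.3]
ee_rot: [[0.998, 0.068, 0.018], [0.068, -0.997, -0.02], [0.017, 0.021, -1.0]]
force: [-22.2, 0.1, 14.6]
width: 24.5
```

Emit:
arm_command:
  targets:
    - [[-0.008,0,0],0,10]
    - [[0,0,0],0,60]
    - [[0,0,0],0,60]
    - [[0,0,0],0,60]
    - [[0,0,0],0,60]

```text
time: 11.08
ee_pos: [614.1, -25.3, 21.4]
ee_rot: [[0.998, 0.068, 0.02], [0.068, -0.997, -0.02], [0.018, 0.021, -1.0]]
force: [-0.5, 0.3, -0.4]
width: 54.9
```

Emit:
arm_command:
  targets:
    - [[0,0,-0.1],0,60]
    - [[0,0,-0.2],0,60]
    - [[0,0,-0.3],0,60]
    - [[-0.3,0,-0.2],0,60]
    - [[-0.35,0,0],0,60]
    - [[-0.35,0,0],0,60]
    - [[0,0,0],0,60]

```text
time: 11.95
ee_pos: [458.5, -33.2, 149.4]
ee_rot: [[0.997, 0.068, 0.026], [0.068, -0.997, -0.021], [0.024, 0.023, -0.999]]
force: [0.7, -0.2, -0.2]
width: 55.6
```

```bash
sed -i 's/w\[:,2\]>-5)\]; print/w[:,2]>-5)]\n    if len(w)>5: print/' c.py; python3 c.py; python3 - <<'E'
from m import *
from scipy.optimize import least_squares
ims=[]
C=np.array([718.5,-16.5]); a=np.radians(3.8); R=np.array([[np.cos(a),-np.sin(a)],[np.sin(a),np.cos(a)]])
for c,cr in(("scene",(110,230,210,350)),("side",(110,250,210,400)),("wrist",(0,384,0,512))):
  T=r.camera_model(c)['T'];im,d=r.snapshot(c); P=pts(c,d,np.ones(d.shape,bool),T); 
  w=(P[:,:2]-C)@R; k=(abs(w[:,0]+105)<25)&(abs(w[:,1])<30)&(P[:,2]>30)&(P[:,2]<60)
  if k.sum()>5: print(c,"grip in rack",np.c_[w,P[:,2]][k].mean(0).round(1),rect(w[k]))
  k=(w[:,0]<-72)&(w[:,0]>-130)&(abs(w[:,1])<120)&(P[:,2]>7)&(P[:,2]<20)
  if k.sum()>5: print("tray front strip",rect(w[k]))
  if c!="wrist":
   for o in r.trace(c,"glass_left")+r.trace(c,"glass_right"):
    q=pts(c,d,o['mask']); q=q[(q[:,2]>58)&(q[:,2]<150)]
    f=least_squares(lambda x:np.hypot(q[:,0]-x[0],q[:,1]-x[1])-40,[750,np.median(q[:,1])],loss='soft_l1'); print("glass",o['conf'],np.round(f.x))
  ims.append(cv2.resize(im[cr[0]:cr[1],cr[2]:cr[3]],(390,300),interpolation=2))
cv2.imwrite("pics/end.png",np.vstack([np.hstack(ims[:2]),np.hstack([ims[2],ims[2]*0])]))
E
```

```text
[458.5 -33.2 149.4] [[0.997, 0.068, 0.026], [0.068, -0.997, -0.021], [0.024, 0.023, -0.999]] 11.95 [ 0.72307593 -0.17123385 -0.1988879 ]
tcp in rack [-260.53464762    0.58402016] tool yaw-rack 0.11398275949498249
scene 0.66 846 rect in rack (array([-24.4,   8. ]), array([184.6, 159.5]), 3.5) pc [[-112.0, -73.0, -0.0], [55.0, 77.0, 17.0]]
scene rack 0.6 116 (array([717. , -14.5]), array([133.8, 192.7]), 3.9)
side 0.74 961 rect in rack (array([-28.9,   7.7]), array([171.3, 171.4]), 1.4) pc [[-103.0, -77.0, 3.0], [55.0, 76.0, 17.0]]
side rack 0.94 539 (array([719.7, -16.7]), array([140.3, 196.1]), 3.2)
wrist 0.67 3635 rect in rack (array([-94.8,  -0.9]), array([ 43.9, 157.9]), 0.2) pc [[-116.0, -74.0, 1.0], [-73.0, 72.0, 16.0]]
scene grip in rack [-110.6   -1.2   46.5] (array([-108. ,   -0.7]), array([20.4, 22. ]), 21.1)
tray front strip (array([-96.7,   0.9]), array([148.8,  44.7]), 89.9)
glass 0.59 [774.  49.]
glass 0.67 [746. -58.]
side grip in rack [-109.8   -6.9   46. ] (array([-107.1,   -3.7]), array([26.8, 18.1]), 88.1)
tray front strip (array([-94.9,  -3.4]), array([155.1,  43.5]), 89.8)
glass 0.57 [738.  40.]
glass 0.63 [743. -58.]
wrist grip in rack [-109.4   -1.2   52.5] (array([-107.5,   -1.4]), array([23.2, 16.4]), 89.4)
tray front strip (array([-96.6,  -0.5]), array([ 40.5, 150.6]), 0.4)
```

View pics/end.png

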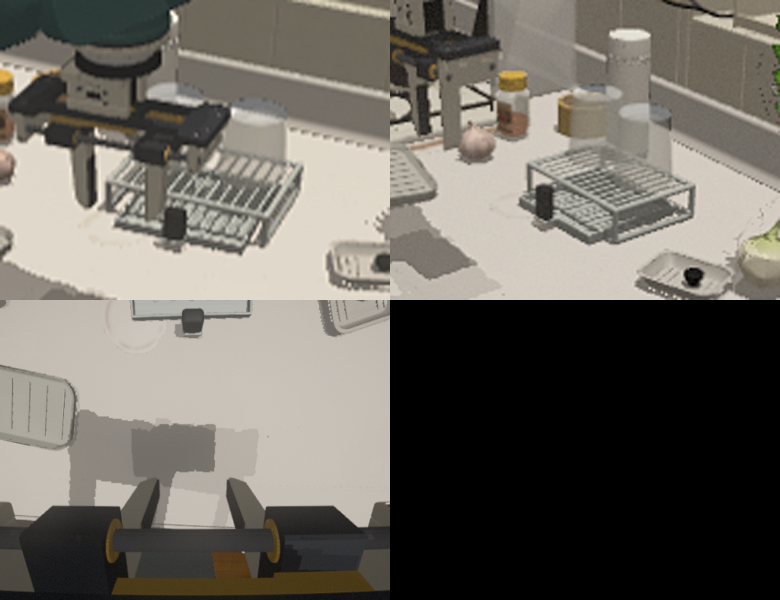

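```bash
python3 -c "
from rig import r
print(r.sign_off())"
```

```text
the job is handed in; nothing more can be done
None
```

I slid the drip tray under the rack by its grip until it pressed against the stop bar (about 22 N). I then backed off about 1 mm, let go, moved the arm clear and handed the job in at about 12 s of the 43 s allowed.

**Tray:** the last checks put the grip at x ≈ -107.5 mm and y ≈ -1 mm in the rack's frame, turned less than 1° from square. That places the tray's centre at about x = -20.5 mm, y = -1 mm, inside the limits. The pictures show it lying flat, and the cameras agree to within a few millimetres.

**Glasses:** both stand upright, and the side camera finds them within about 1 mm of where they started.

**One reading disagreed:** the scene camera put the left glass about 35 mm away from its start. The arm partly hid that glass there, and the side view shows it has not moved, so I discounted that reading.

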